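Lift the hot furnace lid with the lid lifter

TASK

The small bench furnace's lid is hot: never touch it with the hand. Take the wooden-handled lid lifter from its grey holder, hook it under the lid's loop handle, draw the lid gently towards the front (dial side) until you feel it just meet the red sprung buffer, where the lugs on its sides stand in the notches of the brass keepers (farther in, it is locked again), and lift it off without forcing it, keeping it level. Set it down softly, flat and centred, on the dark round trivet, then put the lifter back upright in its holder; leave the blue-lidded jar, the copper cup and the red pliers alone.

Things in the scene. Friction and masses are not known exactly. Their poses are not given: they have to be found in the camera images.
- lifter: lid lifter, loose, 0.18 kg, 134 mm high. Origin at the bottom of its fork, under the handle's axis; z up along the handle, x the way the prongs point. Square aluminium heat shield 64 (x) x 60 (y) mm at z = 55 to 60 mm, wooden handle above it. Starts standing in the holder with the holder's yaw, give or take 0.03 rad, within 2 mm of its centre.
- lifter_grip (a point): grip place on the lifter's wooden handle: on the handle's axis, 97 mm above the lifter's origin. The handle is 26 (x) x 20 (y) mm thick and spans 37 mm below to 37 mm above this point; the heat shield begins 37 mm below it. Axes as the lifter's; grip it across y.
- lifter_seat (a point): where the loop's bar hangs on the fork: in mid-fork, 7 mm above the lifter's origin. Two alike hooks of 6 mm round steel at y = -12 and +12 mm (30 mm wide overall). From the lifter's origin: shank axis x = -10, foot along x from z = 0 to 6, upturned tip axis x = +8 (outer end x = +11, top z = 15); open gap between shank and tip x = -7 to +5 mm.
- holder: fixed grey sheet steel holder box on a flat foot 84 x 80 mm. Origin at the centre of its underside. Opening 46 (x) x 42 (y) mm, 62 mm high, floor at 4 mm: the lifter's fork goes into it and the heat shield rests on the rim, so that the lifter's origin is then 7 mm above the holder's.
- furnace: green fixed bench furnace, 186 (x) x 136 (y) mm, steel seat for the lid at z = 66 mm. Origin at the centre of its underside; front (black dial, red lamp) towards its -x. On top a brass frame with keeper strips along both sides (12.5 to 17.5 mm above the seat) that hold down the lid's side lugs except at one notch in each, 12 mm long, and in front a red sprung buffer plate.
- catch_home (a point): middle of the lid seat on the furnace top, z = 66 mm, axes as the furnace's. The brass frame does not move, but is clamped at an unmeasured place: the lid must slide 6 to 34 mm along -x before it touches the buffer. From 2 mm short of that to 2 mm past it the lugs are in the notches; elsewhere the lid is locked down. The buffer starts to yield at 3 N (beyond drag), + 0.1 N per mm, 12 mm deep.
- lid: dark steel lid, 110 (x) x 96 (y) x 14 mm thick, loose, 0.4 to 0.6 kg, with a lug 8 mm long in x on the middle of each long side (112 mm over both, 4 to 10 mm above the underside). Origin at the centre of its underside, z up, x as the furnace's at the start, when it lies on the seat. It drags on its seat with 2 to 5 N. The lifter must not load it with more than 25 N.
- lid_bar (a point): middle of the lid's loop handle, on the axis of its bar, 38 mm above the lid's origin; axes as the lid's. The bar is 6 mm round, straight for 56 mm along y, with 21 mm of clear space between it and the lid's top; its legs stand at y = -32 and +32 mm.
- trivet: fixed dark steel trivet: ring of 8 mm bar, 112 mm outer diameter, on three short legs (reach 76 mm from the centre). Origin at the centre, on the counter; its flat top is at z = 20 mm.
- blue_lid_jar: white jar with a blue lid, 69 mm diameter, 77 mm high, bystander; origin at the centre of its underside
- copper_cup: copper cup, 64 mm diameter, 45 mm high, bystander; origin at the centre of its underside
- pliers: pliers with red handles lying flat, 57 x 132 x 11 mm, bystander; origin at the centre of the underside
Mind the look-alikes: they are no part of the job. Of the things like the lifter, leave any that is green; of the rest the smaller one is meant.

How it is judged (in metres and radians):
On the way, in this order (a step that is already met when the one before it is completed fails the run):
1. the lifter is out of its holder (z of lifter in the frame of holder above 0.05 m), for 0.1 s.
2. the lid hangs on the lifter, level, at least 25 mm above its seat (z of lid in the frame of furnace above 0.091 m and contact force between lifter and lid above 1 N and angle between lid's own z axis and vertical below 0.2 rad), for 0.3 s.
3. the lid lies flat on the trivet and the lifter is clear of it (horizontal distance between lid and trivet below 0.02 m and z of lid in the frame of trivet below 0.024 m and angle between lid's own z axis and vertical below 0.06 rad and contact force between lifter and lid below 0.1 N), for 0.3 s.
At the end, for the whole second after the job is handed in: the lid lies flat and still on the trivet (centre within 20 mm of the trivet's, tilt under 0.06 rad, underside on the ring within 4 mm), and the lifter stands let go in its holder with its shield on the rim (within 4 mm in height, 15 mm sideways, tilt under 0.1 rad) (horizontal distance between lid and trivet below 0.02 m and z of lid in the frame of trivet between 0.016 and 0.024 m and angle between lid's own z axis and vertical below 0.06 rad and linear speed of each of lid, lifter below 0.02 m/s and horizontal distance between lifter and holder below 0.015 m and z of lifter in the frame of holder below 0.011 m and angle between lifter's own z axis and vertical below 0.1 rad); the robot touches nothing.
It fails at once if the hand or arm touches the hot lid (contact force between any of the fingers, the arm and lid above 0.3 N).
It fails at once if the lifter loads the lid with more than 25 N (contact force between lifter and lid above 25 N).
It fails at once if the lid tips by more than 0.3 rad (angle between lid's own z axis and vertical above 0.3 rad).
It fails at once if the lid is dropped or pressed on the trivet with more than 35 N (contact force between lid and trivet above 35 N).
It fails at once if the jar, the cup or the pliers are moved by more than 15 mm (distance of any of blue_lid_jar, copper_cup, pliers from where it was at the start of the episode above 0.015 m).
It also fails if it takes over 72 s, if anything falls off the work surface, if the arm or the gripper's body presses on something with over 40 N, if the wrist force passes 120 N, or if a joint passes its speed limit or range.

ROBOT

A 6-joint arm with a two-finger parallel gripper is mounted at the origin on a cart in front of the work surface, level with it; the furniture and walls round the work are solid. World frame = base frame: x ahead of the robot, y to its left, z up, the work surface at z = 0. Lengths are in mm, angles in rad, forces in N, time in s.
With the tool pointing down it reaches from about 400 to 925 mm from the base axis. Payload 12.5 kg.
Tool frame: the origin (TCP) lies at the centre of the arm's flange, where the gripper is bolted on; the fingertips stand 190 mm ahead of it and the grasp point (between the pads) lies 171 mm ahead of it; z points along the fingers, y is the line along which they close (so a half turn about z gives the same grasp; the last joint's range is limited). The gripper opens to 95 mm and grips with 3 to 60 N. Pads are 20 mm wide; open, the fingers measure 119 mm over their backs; the gripper's body (75 mm by 180 mm) begins 59 mm behind the grasp point.
Start: joints at [-1.299, 0.491, 1.559, -0, 1.092, -0.106], TCP at [230.567, -580.916, 404.761] pointing down, gripper open.
Joint ranges: [-3.1, 3.1], [-0.84, 2.19], [0.05, 2.79], [-1.13, 4.28], [0.06, 2.93], [-2.69, 2.69]. Speed limits (rad/s): [2.22, 2.22, 2.79, 3.14, 3.14, 3.14].

INTERFACE

Orientations are given as [roll, pitch, yaw] about the fixed x, y, z axes, in that order (R = Rz(yaw) Ry(pitch) Rx(roll)).
In Python, from cell import env, read_camera, search_frame, cut_out gives the robot as it stands. The module is installed in compiled form; this text tells all that it offers.
- The arm moves only by the tool move_arm, never from a script. Its argument "commands" is a list of rows, each a list of 3 entries, a list of its own where there are three numbers: the shift along the world's x, y, z normalised to -1 to 1, where 1 is 0.03 m, then the turn about the world's z normalised to -1 to 1, where 1 is 0.08 rad, then the opening, from -1 (shut) to 1 (fully open), so that 0 is half open. A call has 1 to 20 rows; each row shifts and turns the commanded pose from where the row before left it; what a row does not reach is not made up. A row lasts 1/12 s, in which the tool goes at most 41.7 mm and 7.16 degrees, less where a joint would pass 70% of its speed; a pose out of reach is approached as far as the arm can. A call with a number of a shift or a turn outside -1 to 1 is refused whole. A call with a gripper value outside its range is refused whole. The fingers move at their own pace and stop on an object; the grip force is fixed at half the most. Time passes only in rows, so rows that do not move let the fingers close. It gives the time, the measured TCP pose, the force, the opening and the grip force at its end, in the units of the state.
- env.state(): the state, without advancing time (a new reading comes with each control period).
- read_camera(name): name is "scene" or "top"; returns a dict with "image" (400x640x3 uint8, red, green, blue), "fx", "fy", "cx", "cy" (pixels), "D" ([k1, k2, p1, p2, k3] as OpenCV has them; the pictures are not rectified), "rvec" (rotation vector, rad) and "tvec" (3), from world to camera coordinates, as OpenCV has them. Camera axes: x right, y down, z forward; pixel columns grow to the right and rows downward; lengths in mm; the calibration is good to about 2 mm. A picture is of the moment at which its call begins. There is no depth.
- env.job_done(): hands the job in; it is judged then, once.
Trained networks look in a picture, given as the dict that the camera call returned (one of the last four; its "shot" number tells which), for a name from the list of things; names that differ only in an ending like _2 or _b are one class to them, and where a whole thing is asked for, a point or a joint stands for the part that bears it (a point fixed in the world has none). Each returns a list of dicts, best first, with "confidence" (0 to 1); they miss things now and then, are a little off and sometimes report something else, mostly with a low value. They report only what shows in the picture. A call takes as long as a camera call. They do not tell look-alikes from the thing itself.
- search_frame(thing, picture): "at" ([column, row] in pixels, amid what is visible of it).
- cut_out(thing, picture): "region" (400x640 bool, what is visible of it) and "at" ([column, row] in pixels, amid what is visible of it).
The state is a dict: "t": time; "joints": joint angles; "qvel": joint speeds; "tau": joint torques, N m; "eef_pos": TCP position; "tcp_rot": TCP orientation; "ft_force": force on the tool from outside, world axes, zero at the start; "moment": the same for the moment, N m; "opening": opening from 0.0 (shut) to 1.0 (fully open); "grip_force": force on a finger pad.
Only numpy, scipy, OpenCV 4.12 (cv2) and the standard library are available. Lean on these libraries where they do the work, as an engineer would, in place of code of your own. Each camera call takes 0.05 s, during which the arm holds its last target. There are 200 camera calls.

## Working session

There is one attempt and no reset: what is moved stays moved. The work goes in short steps, Python scripts to look and compute and a tool call to move; the robot and the scene stay as the last step left them, time stands still between calls to the robot, and variables do not carry over. Pictures are saved under pics/ and viewed, at most 10 in all, crops included, and the job is handed in when it is done.

Besides the shell and the picture viewer there is one more tool, called after "Request:" as name(argument=value, ...), one argument or row to a line, values as JSON. move_arm: Moves the arm, as the interface text tells. Its arguments: {"type":"object","properties":{"commands":{"type":"array","items":{"type":"array"}}},"required":["commands"]}

```bash
mkdir -p pics; cat > h.py <<'E'
import numpy as np, cv2
from cell import env, read_camera, search_frame, cut_out
def K(p): return np.array([[p['fx'],0,p['cx']],[0,p['fy'],p['cy']],[0,0,1.]])
def ray(p,uv):
    n=cv2.undistortPoints(np.array([[uv]],float),K(p),np.array(p['D'],float))[0,0]
    R=cv2.Rodrigues(np.array(p['rvec'],float))[0]; t=np.array(p['tvec'],float)
    return -R.T@t, R.T@np.array([n[0],n[1],1.])
def atz(p,uv,z):
    c,d=ray(p,uv); return c+d*(z-c[2])/d[2]
def proj(p,X):
    return cv2.projectPoints(np.array(X,float).reshape(-1,3),np.array(p['rvec'],float),np.array(p['tvec'],float),K(p),np.array(p['D'],float))[0].reshape(-1,2)
def save(n,im): cv2.imwrite('pics/'+n+'.png',cv2.cvtColor(im,cv2.COLOR_RGB2BGR))
E
python3 - <<'E'
from h import *
for n in ['top','scene']:
    p=read_camera(n); save(n+'0',p['image']); 
    c,_=ray(p,(320,200)); print(n,c.round(),p['fx'])
    for t in ['lifter','holder','furnace','lid','trivet','blue_lid_jar','copper_cup','pliers','lid_bar']:
        try: print(t,[(np.round(d['at']).tolist(),round(d['confidence'],2),atz(p,d['at'],0).round().tolist()[:2]) for d in search_frame(t,p)][:4])
        except Exception as e: print(t,e)
print(env.state())
E
```

```text
top [ 287.  -74. 1396.] 423.6414137923304
lifter [([245.0, 146.0], 0.82, [699.0, 219.0]), ([369.0, 227.0], 0.71, [425.0, -201.0]), ([216.0, 260.0], 0.61, [311.0, 299.0])]
holder [([360.0, 237.0], 0.62, [392.0, -173.0]), ([347.0, 194.0], 0.23, [535.0, -129.0])]
furnace [([347.0, 195.0], 0.73, [533.0, -127.0])]
lid [([345.0, 167.0], 0.71, [626.0, -121.0]), ([369.0, 228.0], 0.62, [422.0, -200.0])]
trivet [([429.0, 200.0], 0.8, [517.0, -401.0])]
blue_lid_jar [([404.0, 162.0], 0.9, [646.0, -319.0])]
copper_cup [([346.0, 196.0], 0.58, [529.0, -124.0]), ([282.0, 153.0], 0.51, [675.0, 93.0])]
pliers [([288.0, 222.0], 0.62, [438.0, 68.0])]
lid_bar [([349.0, 172.0], 0.61, [609.0, -135.0])]
scene [-771. -441.  753.] 509.9350408025415
lifter [([168.0, 211.0], 0.66, [563.0, 434.0]), ([343.0, 238.0], 0.6, [536.0, -166.0])]
holder [([346.0, 258.0], 0.79, [428.0, -198.0]), ([396.0, 214.0], 0.5, [734.0, -299.0])]
furnace [([331.0, 224.0], 0.73, [611.0, -111.0])]
lid [([337.0, 204.0], 0.67, [759.0, -94.0])]
trivet [([425.0, 246.0], 0.93, [549.0, -406.0])]
blue_lid_jar [([397.0, 216.0], 0.68, [721.0, -
[... 241 characters left out ...]
8.0, 241.0], 0.48, [459.0, 46.0])]
{'t': 1.0, 'joints': array([-1.29856901e+00,  4.90895862e-01,  1.55891147e+00, -6.39856940e-07,
        1.09169579e+00, -1.05596422e-01]), 'qvel': array([-0.00147139,  0.00067287, -0.001493  , -0.00221898, -0.00034516,
       -0.0027587 ]), 'tau': array([-2.15861968e-03, -6.12495589e+01, -2.58429372e+01,  6.92246296e-02,
        4.44934261e-02, -3.75427902e-06]), 'eef_pos': array([ 230.58364797, -580.90533889,  404.7595568 ]), 'tcp_rot': array([3.14150369e+00, 1.00007963e-05, 3.77824034e-01]), 'ft_force': array([-0.44051145, -0.147856  , -0.99879864]), 'moment': array([-0.00438437, -0.04324163,  0.07128794]), 'grip_force': 0.0, 'opening': 1.000418487950223}
```

```bash
python3 - <<'E'
import cv2
a=cv2.imread('pics/top0.png'); b=cv2.imread('pics/scene0.png')
cv2.imwrite('pics/topc.png',cv2.resize(a[110:290,190:470],(800,514),interpolation=cv2.INTER_CUBIC))
cv2.imwrite('pics/scenec.png',cv2.resize(b[150:300,140:460],(800,375),interpolation=cv2.INTER_CUBIC))
E
```

```text
(no output)
```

View pics/topc.png

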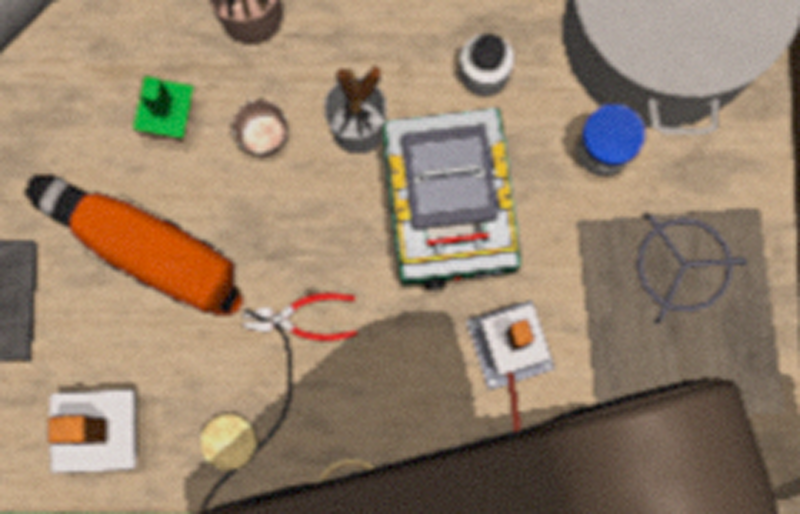

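View pics/scenec.png

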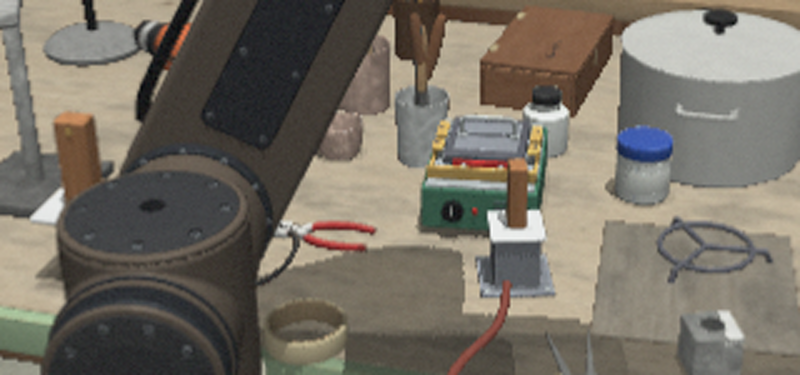

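The lifter candidates in the top image are the green one at (247,147), the large one at (222,260), and the smaller wooden one at (370,229), which stands in the grey holder. The third is the one meant, because it isn't green and is the smaller of the two others. I'll confirm that in an enlarged crop and fit the poses.

```bash
cat > fit.py <<'E'
from h import *
from scipy.optimize import minimize
def rect(x,y,a,lx,ly,z):
    c,s=np.cos(a),np.sin(a); q=np.array([[1,1],[-1,1],[-1,-1],[1,-1]])*[lx/2,ly/2]
    return np.c_[x+c*q[:,0]-s*q[:,1], y+s*q[:,0]+c*q[:,1], np.full(4,z)]
def fit(p,mask,x0,lx,ly,z,box=0):
    S=8
    m=cv2.resize(mask.astype(np.float32),None,fx=S,fy=S,interpolation=cv2.INTER_LINEAR)>.5
    def cost(v):
        P=rect(*v,lx,ly,z)
        if box: P=np.r_[P,rect(*v,lx,ly,z-box)]
        q=(proj(p,P)+.5)*S
        im=np.zeros(m.shape,np.uint8); cv2.fillConvexPoly(im,cv2.convexHull(q.astype(np.float32)).round().astype(int),1)
        return (m^(im>0)).sum()/m.sum()
    best=None
    for da in (-.3,-.15,0,.15,.3):
        s=np.array([x0[0],x0[1],x0[2]+da]); 
        r=minimize(cost,s,method='Nelder-Mead',options=dict(initial_simplex=[s,s+[15,0,0],s+[0,15,0],s+[0,0,.15]],xatol=.05,fatol=1e-5))
        if best is None or r.fun<best.fun: best=r
    return best.x.round(3),round(best.fun,3)
E
python3 - <<'E'
from fit import *
p=read_camera('top'); im=p['image']
big=lambda r0,r1,c0,c1,s:cv2.resize(im[r0:r1,c0:c1],None,fx=s,fy=s,interpolation=cv2.INTER_CUBIC)
A=big(145,250,320,390,5.5); B=big(215,260,350,390,8)[:,:]
C=np.zeros((577,A.shape[1]+B.shape[1],3),np.uint8); C[:A.shape[0],:A.shape[1]]=A[:577]; C[:B.shape[0],A.shape[1]:]=B
save('cand',C)
for t,near,L,z,box in [('lid',(345,170),(110,96),80,0),('lifter',(370,230),(64,60),67,0),('holder',(362,237),(84,80),2,0),('furnace',(347,195),(186,136),66,66)]:
    for d in cut_out(t,p)[:4]:
        if np.hypot(*(np.array(d['at'])-near))<14:
            r=d['region']; ys,xs=np.nonzero(r); print(t,d['confidence'],d['at'],r.sum(),xs.min(),xs.max(),ys.min(),ys.max(),fit(p,r,[*atz(p,d['at'],z)[:2],0.],*L,z,box))
g=cut_out('trivet',p)[0]; ys,xs=np.nonzero(g['region']); print('triv',g['at'],xs.min(),xs.max(),ys.min(),ys.max())
np.save('triv.npy',g['region'])
hsv=cv2.cvtColor(im,cv2.COLOR_RGB2HSV)
w=((hsv[...,1]<40)&(hsv[...,2]>185)); w[:,:350]=0;w[:, 392:]=0;w[:212]=0;w[255:]=0
o=((hsv[...,0]<20)&(hsv[...,1]>120)&(hsv[...,2]>90)); 
sel=np.zeros_like(o); sel[219:237,362:378]=o[219:237,362:378]
ys,xs=np.nonzero(sel); print('handle',xs.min(),xs.max(),ys.min(),ys.max(),xs.mean(),ys.mean(),sel.sum())
m=w|sel; print('white', fit(p,m,[425,-190,0],64,60,67), m.sum())
E
```

```text
lid 0.87 [346.5, 167.2] 1048 330 363 154 189 (array([ 5.93810e+02, -1.22405e+02,  9.70000e-02]), np.float64(0.051))
lifter 0.65 [362.6, 235.6] 208 353 382 216 245 (array([ 3.97899e+02, -1.84257e+02,  3.29000e-01]), np.float64(1.49))
lifter 0.56 [370.2, 228.6] 383 359 381 217 240 (array([ 4.13885e+02, -1.97032e+02,  3.23000e-01]), np.float64(0.057))
holder 0.64 [359.4, 236.4] 148 353 381 221 245 (array([ 4.14492e+02, -1.93487e+02,  3.72000e-01]), np.float64(3.228))
furnace 0.66 [347.1, 196.3] 1409 323 371 148 211 (array([ 5.77887e+02, -1.24347e+02,  1.29000e-01]), np.float64(0.833))
triv [428.0, 199.8] 419 448 187 218
handle 369 375 222 231 372.0 226.5 50
white (array([ 4.15148e+02, -1.99377e+02,  3.26000e-01]), np.float64(0.259)) 317
```

View pics/cand.png

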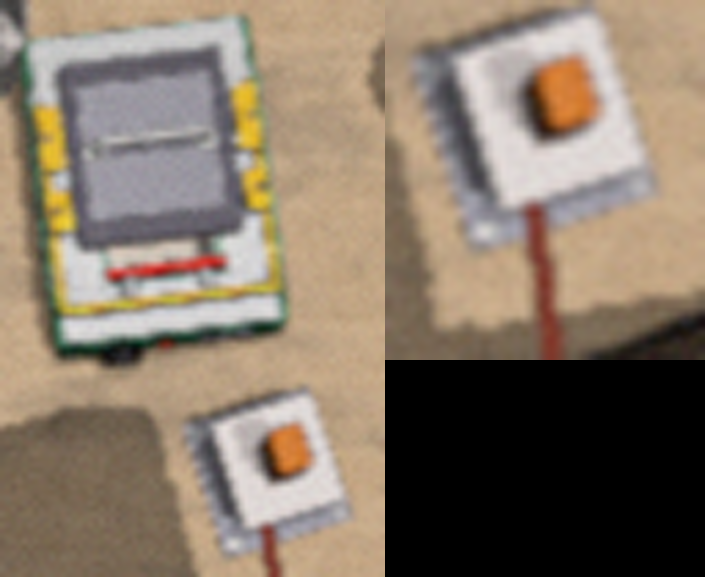

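The crop confirms the small wooden-handled lifter: white shield, orange handle, standing in the grey holder at (370,229). Its yaw is about 0.33. The lid is on the furnace at about (594,-122), the red buffer is about 13 mm ahead of it, and the notches lie slightly ahead of the lugs.

```bash
python3 - <<'E'
from fit import *
p=read_camera('top'); im=p['image']; g=cv2.cvtColor(im,cv2.COLOR_RGB2GRAY).astype(np.float32)
print('handle top',atz(p,(372,226.5),141).round(1))
th=np.linspace(0,2*np.pi,180,endpoint=False)
def c(v,r=52):
    q=proj(p,np.c_[v[0]+r*np.cos(th),v[1]+r*np.sin(th),np.full(180,20)]).astype(np.float32)
    return cv2.remap(g,q[None,:,0],q[None,:,1],cv2.INTER_LINEAR).mean()
best=min(((c((x,y)),x,y) for x in range(470,540,2) for y in range(-430,-370,2)))
r=minimize(c,best[1:],method='Nelder-Mead'); print('trivet',r.x,r.fun,best)
hsv=cv2.cvtColor(im,cv2.COLOR_RGB2HSV)
H,S,V=cv2.split(hsv)
red=((H<8)|(H>172))&(S>120)&(V>120); red[:185]=0; red[200:]=0; red[:,:330]=0; red[:,370:]=0
L=np.array([593.8,-122.4]); a=.097; u=np.array([np.cos(a),np.sin(a)]); n=np.array([-u[1],u[0]])
for z in (73,80):
    P=np.array([atz(p,(x,y),z)[:2] for y,x in zip(*np.nonzero(red))])-L
    print('buffer',z,(P@u).mean(),(P@u).min(),(P@u).max(),(P@n).min(),(P@n).max())
# profile along keepers, yellow-ness
for s in (1,-1):
  for off in (54,60):
    t=np.arange(-50,45,3.); X=L+np.outer(t,u)+s*off*n
    q=proj(p,np.c_[X,np.full(len(t),83.5)]).astype(np.float32)
    c3=[cv2.remap(im[...,k].astype(np.float32),q[None,:,0],q[None,:,1],1)[0] for k in (0,2)]
    print(s,off,dict(zip(t.astype(int).tolist(),(c3[0]-c3[1]).astype(int).tolist())))
p=read_camera('scene')
for X in [(414,-197.5,141),(594,-122,104)]: print(proj(p,X))
E
```

```text
handle top [ 412.9 -197.1  141. ]
trivet [ 506.63084958 -394.99586106] 90.70964813232422 (np.float32(91.17239), 506, -394)
buffer 73 -69.58361195767324 -72.94168216038858 -64.57291907309207 -37.60208580581704 26.437031814591506
buffer 80 -70.80393797987408 -74.14423420998193 -65.81976625557209 -36.98882560568105 26.71133855226829
1 54 {-50: 42, -47: 52, -44: 122, -41: 168, -38: 164, -35: 130, -32: 126, -29: 159, -26: 170, -23: 124, -20: 47, -17: 21, -14: 15, -11: 36, -8: 126, -5: 171, -2: 177, 1: 174, 4: 171, 7: 151, 10: 137, 13: 154, 16: 175, 19: 177, 22: 177, 25: 160, 28: 87, 31: 25, 34: 3, 37: 0, 40: 0, 43: 2}
1 60 {-50: 76, -47: 55, -44: 63, -41: 76, -38: 77, -35: 77, -32: 88, -29: 110, -26: 122, -23: 113, -20: 105, -17: 91, -14: 84, -11: 72, -8: 93, -5: 121, -2: 134, 1: 135, 4: 129, 7: 105, 10: 78, 13: 94, 16: 130, 19: 144, 22: 149, 25: 146, 28: 95, 31: 36, 34: 6, 37: 0, 40: 0, 43: -1}
-1 54 {-50: 0, -47: -3, -44: 3, -41: 39, -38: 70, -35: 82, -32: 87, -29: 95, -26: 103, -23: 95, -20: 63, -17: 10, -14: -3, -11: -6, -8: 10, -5: 70, -2: 93, 1: 97, 4: 108, 7: 118, 10: 119, 13: 113, 16: 112, 19: 127, 22: 135, 25: 137, 28: 113, 31: 64, 34: 20, 37: 3, 40: 1, 43: 1}
-1 60 {-50: 23, -47: 22, -44: 40, -41: 119, -38: 171, -35: 174, -32: 146, -29: 133, -26: 155, -23: 175, -20: 147, -17: 81, -14: 47, -11: 40, -8: 54, -5: 135, -2: 173, 1: 180, 4: 185, 7: 181, 10: 152, 13: 125, 16: 136, 19: 169, 22: 183, 25: 187, 28: 172, 31: 125, 34: 60, 37: 14, 40: -1, 43: -3}
[[345.6951742  214.88150839]]
[[333.64404781 196.94617412]]
```

Request:
move_arm(
  commands=[
    [[1,1,0],-0.66,1],
    [[1,1,0],0,1],
    [[1,1,0],0,1],
    [[1,1,0],0,1],
    [[1,1,0],0,1],
    [[1,1,0],0,1],
    [[0,1,0],0,1],
    [[0,1,0],0,1],
    [[0,1,0],0,1],
    [[0,1,0],0,1],
    [[0,1,0],0,1],
    [[0,1,0],0,1],
    [[0.1,0.7,0],0,1],
    [[0,0,0],0,1],
  ],
)

```text
t: 2.57
eef_pos: [410.1, -200.2, 405.1]
tcp_rot: [-3.141, -0.0, 0.327]
ft_force: [0.1, -0.7, 0.2]
opening: 0.997
grip_force: 0.0
```

Request:
move_arm(
  commands=[
    [[0.11,0.09,-1],0,1],
    [[0,0,-1],0,1],
    [[0,0,-1],0,1],
    [[0,0,-1],0,1],
    [[0,0,-0.33],0,1],
    [[0,0,0],0,1],
    [[0,0,0],0,-0.3],
    [[0,0,0],0,-1],
    [[0,0,0],0,-1],
    [[0,0,0],0,-1],
    [[0,0,0],0,-1],
    [[0,0,0],0,-1],
    [[0,0,0],0,-1],
  ],
)

```text
t: 3.65
eef_pos: [413.6, -200.4, 275.2]
tcp_rot: [3.141, -0.0, 0.325]
ft_force: [1.1, 0.1, 0.2]
opening: 0.565
grip_force: 0.0
```

Request:
move_arm(
  commands=[
    [[0,0.09,0],0,-1],
    [[0,0,0],0,-1],
    [[0,0,0],0,-1],
    [[0,0,0],0,-1],
    [[0,0,0],0,-1],
    [[0,0,0],0,-1],
    [[0,0,0],0,-1],
    [[0,0,0],0,-1],
  ],
)

```text
t: 4.32
eef_pos: [413.7, -197.8, 274.9]
tcp_rot: [3.141, -0.0, 0.325]
ft_force: [0.3, 0.2, -0.4]
opening: 0.208
grip_force: 30.0
```

Request:
move_arm(
  commands=[
    [[0,0,0.4],0,-1],
    [[0,0,1],0,-1],
    [[0,0,1],0,-1],
    [[0,0,1],0,-1],
    [[0,0,1],0,-1],
    [[0,0,0.6],0,-1],
    [[0,0,0],0,-1],
    [[0,0,0],0,-1],
    [[0,0,0],0,-1],
  ],
)

```text
t: 5.07
eef_pos: [413.4, -197.6, 423.7]
tcp_rot: [-3.14, 0.001, 0.325]
ft_force: [0.4, 0.2, -1.9]
opening: 0.21
grip_force: 30.0
```

```bash
python3 - <<'E'
from fit import *
s=env.state(); print(s['eef_pos'],s['ft_force'],s['moment'],s['opening'])
p=read_camera('scene'); x,y,z=s['eef_pos']
q=proj(p,[x,y,z-268]); print(q)
u,v=q[0].round().astype(int); save('lift',cv2.resize(p['image'][v-45:v+30,u-50:u+50],None,fx=7,fy=7,interpolation=cv2.INTER_CUBIC))
E
```

```text
[ 413.36384749 -197.60132109  423.68076266] [ 0.38585353  0.1805264  -1.85233208] [-0.00492476  0.01047676  0.04361524] 0.20995004978350384
[[345.79651066 210.03053141]]
```

View pics/lift.png

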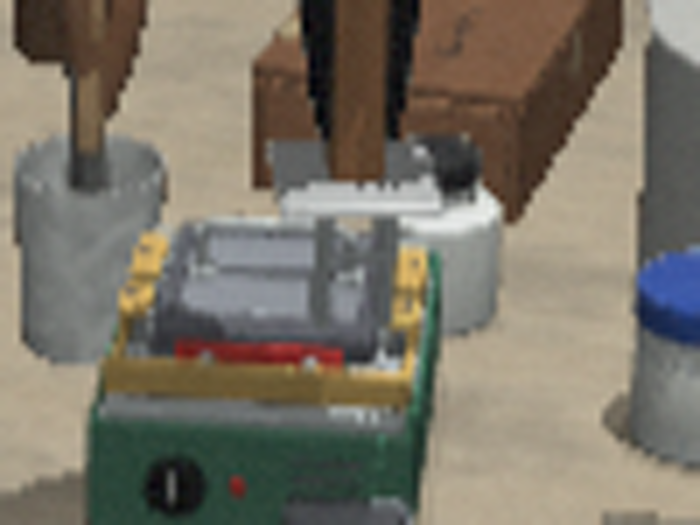

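The lifter is out, with both prongs visible at crop (325,270) and (380,270). Which way they point is unclear from here, so I'll turn it sideways over the plain counter.

Request:
move_arm(
  commands=[
    [[0,-0.5,0],-1,-1],
    [[0,-0.5,0],-1,-1],
    [[0,-0.5,0],-1,-1],
    [[0,-0.5,0],-1,-1],
    [[0,-0.5,0],-1,-1],
    [[0,-0.5,0],-1,-1],
    [[0,0,0],-1,-1],
    [[0,0,0],-1,-1],
    [[0,0,0],-1,-1],
    [[0,0,0],-1,-1],
    [[0,0,0],0,-1],
    [[0,0,0],0,-1],
  ],
)

```text
t: 6.12
eef_pos: [413.7, -287.8, 423.7]
tcp_rot: [-3.141, 0.002, -0.473]
ft_force: [0.2, -0.3, -1.5]
opening: 0.209
grip_force: 30.0
```

```bash
python3 - <<'E'
from fit import *
s=env.state(); print(s['eef_pos'],s['tcp_rot'])
p=read_camera('scene'); x,y,z=s['eef_pos']
q=proj(p,[x,y,z-268]); print(q)
u,v=q[0].round().astype(int); save('lift2',cv2.resize(p['image'][v-45:v+30,u-50:u+50],None,fx=7,fy=7,interpolation=cv2.INTER_CUBIC))
E
```

```text
[ 413.68754404 -287.8129229   423.69823338] [-3.14109738e+00  2.07183861e-03 -4.72594306e-01]
[[379.81232421 213.86918087]]
```

View pics/lift2.png

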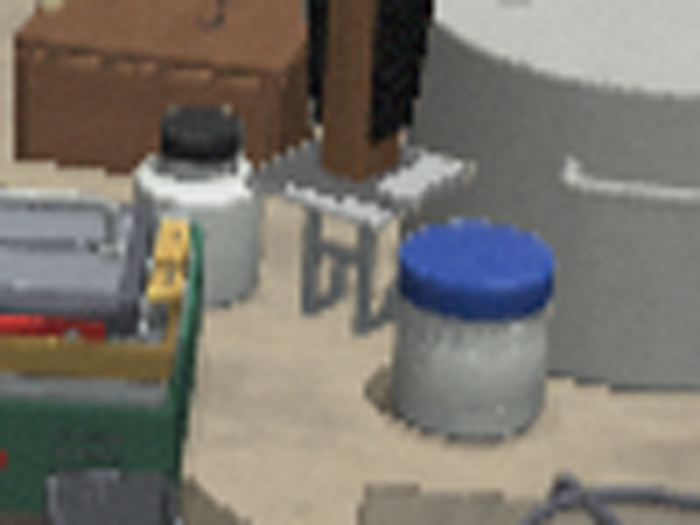

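The feet run from the near shanks (310,290) to the tips further away (340,265), so the prongs point along tool +x and the lifter's yaw equals the tool's yaw. Next I'll go to just in front of the bar, above the lid.

Request:
move_arm(
  commands=[
    [[0.605,0.675,0],0.89,-1],
    [[0.605,0.675,0],0.89,-1],
    [[0.605,0.675,0],0.89,-1],
    [[0.605,0.675,0],0.89,-1],
    [[0.605,0.675,0],0.89,-1],
    [[0.605,0.675,0],0.89,-1],
    [[0.605,0.675,0],0.89,-1],
    [[0.605,0.675,0],0.89,-1],
    [[0,0,0],0,-1],
    [[0,0,0],0,-1],
  ],
)

```text
t: 7.0
eef_pos: [559.4, -124.7, 424.1]
tcp_rot: [-3.141, 0.001, 0.098]
ft_force: [0.0, 0.2, -1.3]
opening: 0.211
grip_force: 30.0
```

```bash
python3 - <<'E'
from fit import *
s=env.state(); print(s['eef_pos'],s['tcp_rot'],s['ft_force'])
p=read_camera('scene'); L=np.array([593.8,-122.4]); a=.097; u=np.array([np.cos(a),np.sin(a)]); n=np.array([-u[1],u[0]])
im=cv2.resize(p['image'][150:250,270:400],None,fx=6,fy=6,interpolation=cv2.INTER_CUBIC)
# overlay: lid bar, lid top outline from top-camera fit
bar=np.r_[[np.r_[L-28*n,104],np.r_[L+28*n,104]]]
for P,cl in ((proj(p,bar),(255,0,255)),(proj(p,rect(*L,a,110,96,80)),(0,255,255))):
    cv2.polylines(im,[(((P-[270,150])+.5)*6).round().astype(int).reshape(-1,1,2)],True,cl,1)
save('pre',im)
print(atz(read_camera('top'),(347.3,170.9),104))
E
```

```text
[ 559.3879207  -124.74655021  424.10108263] [-3.14127475e+00  1.07184191e-03  9.84428281e-02] [ 0.0315266   0.23077798 -1.34986881]
[ 590.03497948 -124.77900122  104.        ]
```

View pics/pre.png

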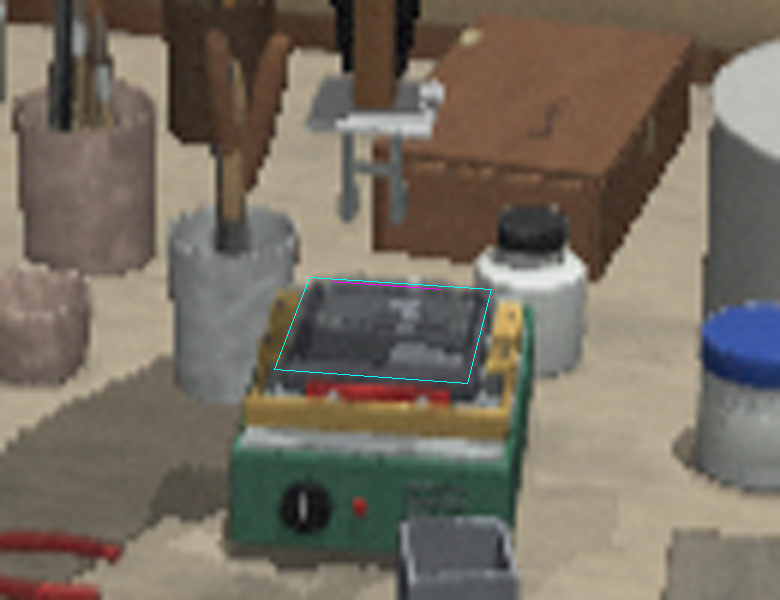

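Request:
move_arm(
  commands=[
    [[0,0,-0.8],0,-1],
    [[0,0,-0.8],0,-1],
    [[0,0,-0.5],0,-1],
    [[0,0,-0.34],0,-1],
    [[0,0,0],0,-1],
    [[0,0,0],0,-1],
  ],
)

```text
t: 7.6
eef_pos: [558.8, -126.3, 351.9]
tcp_rot: [3.142, 0.0, 0.094]
ft_force: [-0.6, 0.9, -2.0]
opening: 0.209
grip_force: 30.0
```

Request:
move_arm(
  commands=[
    [[0.2,0.02,0],0,-1],
    [[0.2,0.02,0],0,-1],
    [[0.2,0.02,0],0,-1],
    [[0.2,0.02,0],0,-1],
    [[0.2,0.02,0],0,-1],
    [[0.1,0.01,0],0,-1],
    [[0,0,0],0,-1],
    [[0,0,0],0,-1],
  ],
)

```text
t: 8.27
eef_pos: [591.9, -122.3, 351.5]
tcp_rot: [-3.142, 0.0, 0.095]
ft_force: [0.1, -0.4, -1.6]
opening: 0.215
grip_force: 30.0
```

Request:
move_arm(
  commands=[
    [[0,0,0.1],0,-1],
    [[0,0,0.1],0,-1],
    [[0,0,0.1],0,-1],
    [[0,0,0],0,-1],
    [[0,0,0],0,-1],
  ],
)

```text
t: 8.68
eef_pos: [591.8, -122.5, 361.2]
tcp_rot: [3.141, -0.001, 0.095]
ft_force: [1.5, -0.4, -1.3]
opening: 0.21
grip_force: 30.0
```

Request:
move_arm(
  commands=[
    [[-0.03,-0.003,0],0,-1],
    [[-0.03,-0.003,0],0,-1],
    [[0,0,0],0,-1],
  ],
)

```text
t: 8.93
eef_pos: [590.0, -122.7, 360.9]
tcp_rot: [3.141, -0.001, 0.095]
ft_force: [2.5, 0.6, 0.1]
opening: 0.21
grip_force: 30.0
```

Request:
move_arm(
  commands=[
    [[-0.03,-0.003,0],0,-1],
    [[-0.03,-0.003,0],0,-1],
    [[0,0,0],0,-1],
  ],
)

```text
t: 9.18
eef_pos: [588.1, -122.8, 360.7]
tcp_rot: [3.141, 0.0, 0.095]
ft_force: [4.0, 0.5, -1.3]
opening: 0.208
grip_force: 30.0
```

Request:
move_arm(
  commands=[
    [[-0.03,-0.003,0],0,-1],
    [[-0.03,-0.003,0],0,-1],
    [[0,0,0],0,-1],
  ],
)

```text
t: 9.43
eef_pos: [586.3, -123.0, 360.6]
tcp_rot: [3.142, 0.0, 0.095]
ft_force: [1.7, 0.1, -0.8]
opening: 0.209
grip_force: 30.0
```

Request:
move_arm(
  commands=[
    [[-0.03,-0.003,0],0,-1],
    [[-0.03,-0.003,0],0,-1],
    [[0,0,0],0,-1],
  ],
)

```text
t: 9.68
eef_pos: [584.5, -123.1, 360.6]
tcp_rot: [3.142, 0.0, 0.095]
ft_force: [2.6, 1.3, -1.4]
opening: 0.208
grip_force: 30.0
```

Request:
move_arm(
  commands=[
    [[-0.03,-0.003,0],0,-1],
    [[-0.03,-0.003,0],0,-1],
    [[-0.03,-0.003,0],0,-1],
    [[0,0,0],0,-1],
  ],
)

```text
t: 10.02
eef_pos: [581.8, -123.5, 360.6]
tcp_rot: [3.142, 0.0, 0.095]
ft_force: [1.8, -0.1, -0.8]
opening: 0.212
grip_force: 30.0
```

```bash
cat > f.py <<'E'
from h import *
F=[]
for i in range(6):
    p=read_camera('top'); s=env.state(); F.append(s['ft_force'])
print(np.mean(F,0).round(2),np.std(F,0).round(2),s['eef_pos'].round(1),s['t'])
im=p['image']
H,S,V=cv2.split(cv2.cvtColor(im,cv2.COLOR_RGB2HSV))
red=((H<8)|(H>172))&(S>120)&(V>120); red[:185]=0; red[200:]=0; red[:,:330]=0; red[:,370:]=0
print('red',red.sum(),np.argwhere(red).mean(0))
save('top_%d'%(s['t']*100),cv2.resize(im[140:220,310:390],None,fx=7,fy=7,interpolation=cv2.INTER_CUBIC))
E
python3 f.py
```

```text
[ 1.95 -0.23 -0.51] [0.48 0.32 0.49] [ 581.9 -123.4  360.6] 10.3167
red 0 [nan nan]f.py:9: RuntimeWarning: Mean of empty slice.
  print('red',red.sum(),np.argwhere(red).mean(0))
  ret = um.true_divide(
```

Request:
move_arm(
  commands=[
    [[-0.033,-0.003,0],0,-1],
    [[0,0,0],0,-1],
  ],
)

```text
t: 10.48
eef_pos: [580.9, -123.5, 360.6]
tcp_rot: [3.141, -0.0, 0.095]
ft_force: [2.0, 1.0, -1.9]
opening: 0.209
grip_force: 30.0
```

Request:
move_arm(
  commands=[
    [[-0.033,-0.003,0],0,-1],
    [[0,0,0],0,-1],
  ],
)

```text
t: 10.65
eef_pos: [579.8, -123.6, 360.6]
tcp_rot: [3.142, 0.0, 0.095]
ft_force: [2.9, 0.5, -2.1]
opening: 0.206
grip_force: 30.0
```

Request:
move_arm(
  commands=[
    [[-0.033,-0.003,0],0,-1],
    [[0,0,0],0,-1],
  ],
)

```text
t: 10.82
eef_pos: [578.9, -123.7, 360.7]
tcp_rot: [3.142, -0.0, 0.095]
ft_force: [2.4, -0.2, -2.2]
opening: 0.209
grip_force: 30.0
```

Request:
move_arm(
  commands=[
    [[-0.033,-0.003,0],0,-1],
    [[0,0,0],0,-1],
  ],
)

```text
t: 10.98
eef_pos: [578.0, -123.7, 360.7]
tcp_rot: [-3.142, -0.001, 0.095]
ft_force: [3.8, 2.1, -2.9]
opening: 0.206
grip_force: 30.0
```

Request:
move_arm(
  commands=[
    [[0,0,0],0,-1],
  ],
)

```text
t: 11.07
eef_pos: [578.0, -123.7, 360.7]
tcp_rot: [-3.142, -0.0, 0.095]
ft_force: [3.6, 1.8, -1.6]
opening: 0.207
grip_force: 30.0
```

```bash
python3 f.py 2>/dev/null
```

```text
[ 4.35  1.86 -2.3 ] [0.44 0.51 0.42] [ 578.1 -123.7  360.7] 11.3667
red 0 [nan nan]
```

Request:
move_arm(
  commands=[
    [[-0.033,-0.003,0],0,-1],
    [[0,0,0],0,-1],
  ],
)

```text
t: 11.53
eef_pos: [577.0, -123.8, 360.7]
tcp_rot: [3.142, -0.0, 0.095]
ft_force: [3.9, 1.7, -2.3]
opening: 0.21
grip_force: 30.0
```

```bash
python3 f.py 2>/dev/null
```

```text
[ 4.31  2.39 -2.37] [0.42 0.38 0.43] [ 577.  -123.8  360.7] 11.8333
red 0 [nan nan]
```

Force stepped from 2.0 N to a 4.3 N plateau at x of about 578. The lid has slid about 13.5 mm, which agrees with the notch estimate, so this is the buffer. I'll ease back 0.8 mm and raise gently.

Request:
move_arm(
  commands=[
    [[0.027,0.003,0],0,-1],
    [[0,0,0.05],0,-1],
    [[0,0,0],0,-1],
  ],
)

```text
t: 12.08
eef_pos: [577.7, -123.9, 362.3]
tcp_rot: [3.141, 0.001, 0.095]
ft_force: [1.3, 0.5, -0.3]
opening: 0.21
grip_force: 30.0
```

Request:
move_arm(
  commands=[
    [[0,0,0.033],0,-1],
    [[0,0,0],0,-1],
  ],
)

```text
t: 12.25
eef_pos: [577.7, -123.8, 363.2]
tcp_rot: [3.142, 0.0, 0.095]
ft_force: [2.1, 1.7, -1.9]
opening: 0.206
grip_force: 30.0
```

Request:
move_arm(
  commands=[
    [[0,0,0.033],0,-1],
    [[0,0,0],0,-1],
  ],
)

```text
t: 12.42
eef_pos: [577.7, -123.8, 364.0]
tcp_rot: [-3.141, 0.001, 0.095]
ft_force: [2.9, 0.5, -5.9]
opening: 0.212
grip_force: 30.0
```

Request:
move_arm(
  commands=[
    [[0,0,0.033],0,-1],
    [[0,0,0],0,-1],
  ],
)

```text
t: 12.58
eef_pos: [577.7, -123.8, 365.1]
tcp_rot: [-3.142, 0.001, 0.095]
ft_force: [1.8, -0.9, -5.0]
opening: 0.207
grip_force: 30.0
```

Request:
move_arm(
  commands=[
    [[0,0,0.033],0,-1],
    [[0,0,0],0,-1],
  ],
)

```text
t: 12.75
eef_pos: [577.6, -123.8, 366.0]
tcp_rot: [3.142, 0.001, 0.095]
ft_force: [0.7, -0.5, -5.6]
opening: 0.212
grip_force: 30.0
```

Request:
move_arm(
  commands=[
    [[0,0,0.033],0,-1],
    [[0,0,0],0,-1],
  ],
)

```text
t: 12.92
eef_pos: [577.7, -123.8, 367.1]
tcp_rot: [3.142, 0.001, 0.095]
ft_force: [-1.0, -0.2, -5.4]
opening: 0.214
grip_force: 30.0
```

Request:
move_arm(
  commands=[
    [[0,0,0.033],0,-1],
    [[0,0,0],0,-1],
  ],
)

```text
t: 13.08
eef_pos: [577.8, -123.8, 368.2]
tcp_rot: [3.141, 0.0, 0.095]
ft_force: [0.0, 0.6, -5.5]
opening: 0.208
grip_force: 30.0
```

Request:
move_arm(
  commands=[
    [[0,0,0.033],0,-1],
    [[0,0,0.033],0,-1],
    [[0,0,0],0,-1],
  ],
)

```text
t: 13.33
eef_pos: [577.8, -123.8, 370.3]
tcp_rot: [3.141, -0.0, 0.095]
ft_force: [-0.7, 0.6, -6.3]
opening: 0.208
grip_force: 30.0
```

Request:
move_arm(
  commands=[
    [[0,0,0.033],0,-1],
    [[0,0,0.033],0,-1],
    [[0,0,0],0,-1],
  ],
)

```text
t: 13.58
eef_pos: [577.8, -123.8, 372.3]
tcp_rot: [3.141, -0.0, 0.095]
ft_force: [1.1, -0.1, -5.8]
opening: 0.211
grip_force: 30.0
```

Request:
move_arm(
  commands=[
    [[0,0,0.033],0,-1],
    [[0,0,0.033],0,-1],
    [[0,0,0.033],0,-1],
    [[0,0,0],0,-1],
  ],
)

```text
t: 13.92
eef_pos: [577.8, -123.8, 375.3]
tcp_rot: [3.141, -0.0, 0.095]
ft_force: [0.4, -0.2, -6.1]
opening: 0.21
grip_force: 30.0
```

Request:
move_arm(
  commands=[
    [[0,0,0.05],0,-1],
    [[0,0,0.05],0,-1],
    [[0,0,0.05],0,-1],
    [[0,0,0.05],0,-1],
    [[0,0,0],0,-1],
  ],
)

```text
t: 14.33
eef_pos: [577.8, -123.8, 381.5]
tcp_rot: [3.141, -0.001, 0.095]
ft_force: [0.9, 0.2, -6.3]
opening: 0.208
grip_force: 30.0
```

Request:
move_arm(
  commands=[
    [[0,0,0.08],0,-1],
    [[0,0,0.12],0,-1],
    [[0,0,0.16],0,-1],
    [[0,0,0.2],0,-1],
    [[0,0,0.2],0,-1],
    [[0,0,0.16],0,-1],
    [[0,0,0.12],0,-1],
    [[0,0,0.08],0,-1],
    [[0,0,0],0,-1],
    [[0,0,0],0,-1],
    [[0,0,0],0,-1],
    [[0,0,0],0,-1],
  ],
)

```text
t: 15.33
eef_pos: [577.8, -123.8, 414.3]
tcp_rot: [-3.141, 0.001, 0.095]
ft_force: [0.1, -0.2, -5.6]
opening: 0.209
grip_force: 30.0
```

```bash
python3 - <<'E'
from h import *
p=read_camera('scene'); s=env.state(); print(s['eef_pos'],s['ft_force'])
save('hang',cv2.resize(p['image'][130:280,270:470],None,fx=4,fy=4,interpolation=cv2.INTER_CUBIC))
E
```

```text
[ 577.81015734 -123.79866446  414.33679329] [ 0.55438426  0.00637396 -6.3330895 ]
```

View pics/hang.png

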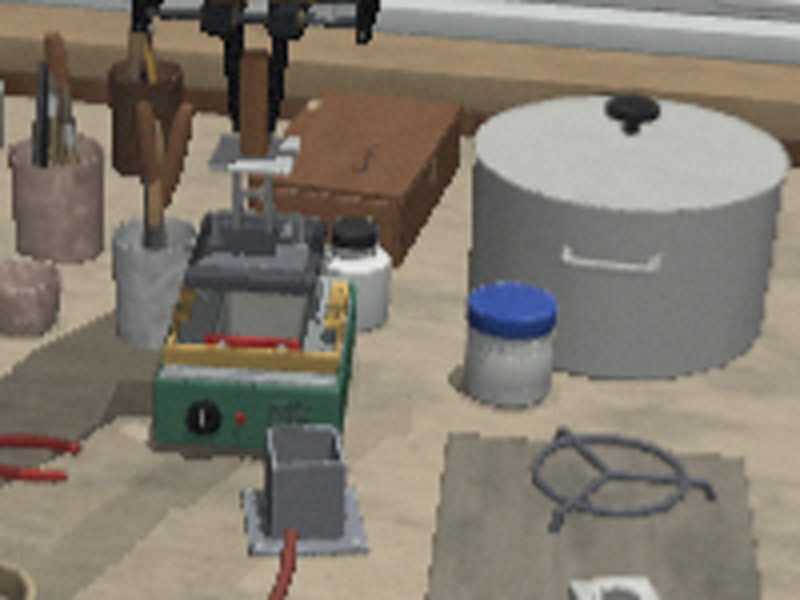

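The lid hangs level on the fork at crop (255,240), clear of the furnace. Next is the carry to the trivet.

Request:
move_arm(
  commands=[
    [[-0.026,-0.1,0],0,-1],
    [[-0.052,-0.2,0],0,-1],
    [[-0.078,-0.3,0],0,-1],
    [[-0.104,-0.4,0],0,-1],
    [[-0.13,-0.5,0],0,-1],
    [[-0.13,-0.5,0],0,-1],
    [[-0.13,-0.5,0],0,-1],
    [[-0.13,-0.5,0],0,-1],
    [[-0.13,-0.5,0],0,-1],
    [[-0.13,-0.5,0],0,-1],
    [[-0.13,-0.5,0],0,-1],
    [[-0.13,-0.5,0],0,-1],
    [[-0.13,-0.5,0],0,-1],
    [[-0.13,-0.5,0],0,-1],
    [[-0.13,-0.5,0],0,-1],
    [[-0.13,-0.5,0],0,-1],
    [[-0.13,-0.5,0],0,-1],
    [[-0.13,-0.5,0],0,-1],
    [[-0.104,-0.4,0],0,-1],
    [[-0.078,-0.3,0],0,-1],
  ],
)

```text
t: 17.05
eef_pos: [509.5, -386.4, 414.5]
tcp_rot: [3.141, 0.0, 0.094]
ft_force: [0.3, 0.4, -5.8]
opening: 0.208
grip_force: 30.0
```

Request:
move_arm(
  commands=[
    [[-0.052,-0.2,0],0,-1],
    [[-0.026,-0.1,0],0,-1],
    [[0,0,0],0,-1],
    [[0,0,0],0,-1],
    [[0,0,0],0,-1],
  ],
)

```text
t: 17.47
eef_pos: [507.8, -393.2, 414.7]
tcp_rot: [-3.142, -0.0, 0.095]
ft_force: [0.4, -0.3, -5.0]
opening: 0.209
grip_force: 30.0
```

```bash
python3 - <<'E'
from fit import *
p=read_camera('top'); s=env.state(); print(s['eef_pos'],s['tcp_rot'],s['ft_force'])
a=cv2.resize(p['image'][160:260,380:480],None,fx=4,fy=4,interpolation=cv2.INTER_CUBIC)
q=read_camera('scene'); b=cv2.resize(q['image'][170:310,350:500],None,fx=400/150,fy=400/150,interpolation=cv2.INTER_CUBIC)
c=np.zeros((400,800,3),np.uint8); c[:,:400]=a; c[:b.shape[0],400:400+b.shape[1]]=b; save('hover',c)
for d in cut_out('lid',p)[:3]: print(d['at'],d['confidence'],fit(p,d['region'],[500,-395,.1],110,96,133) if d['region'].sum()>500 else '')
for d in cut_out('lid',q)[:3]:
  print(d['at'],d['confidence'],d['region'].sum())
print(atz(q,(424,288),0), 'jar',atz(p,(404,162),77))
E
```

```text
[ 507.84112819 -393.21313977  414.67208172] [-3.14152788e+00  9.66516179e-06  9.53003063e-02] [ 0.37475738 -0.19588436 -6.37970989]
[347.5, 177.3] 0.6 (array([1327.222, -643.333,   -8.444]), np.float64(1.0))
[426.7, 213.5] 0.79 780
[ 336.25107461 -419.94089263    0.        ] jar [ 627.02390519 -306.75639295   77.        ]
```

View pics/hover.png

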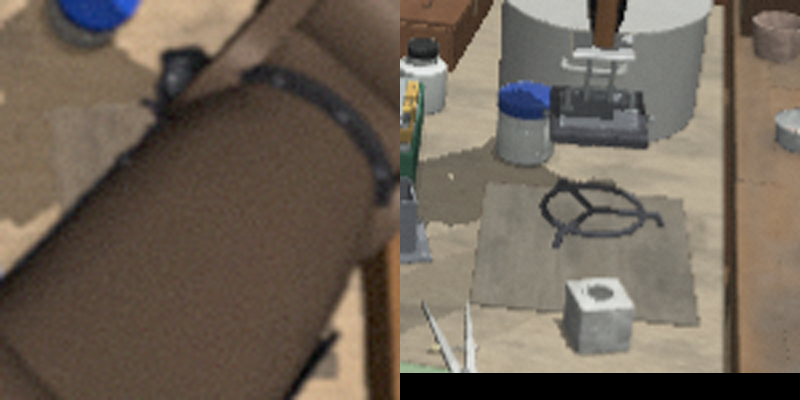

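The lid hangs level over the trivet, and the arm blocks the top view. I'll cross-check the trivet from the scene camera.

```bash
python3 - <<'E'
from fit import *
p=read_camera('scene'); g=cv2.cvtColor(p['image'],cv2.COLOR_RGB2GRAY).astype(np.float32)
th=np.linspace(0,2*np.pi,180,endpoint=False)
def c(v,r=52):
    q=proj(p,np.c_[v[0]+r*np.cos(th),v[1]+r*np.sin(th),np.full(180,18)]).astype(np.float32)
    return cv2.remap(g,q[None,:,0],q[None,:,1],cv2.INTER_LINEAR).mean()
best=min(((c((x,y)),x,y) for x in range(470,540,2) for y in range(-430,-370,2)))
print(best,minimize(c,best[1:],method='Nelder-Mead').x)
d=cut_out('lid',p)[0]['region']; d=cv2.morphologyEx(d.astype(np.uint8),cv2.MORPH_OPEN,np.ones((3,3)))>0
ys,xs=np.nonzero(d); print(xs.min(),xs.max(),ys.min(),ys.max())
P=np.r_[rect(506.8,-393.3,.095,110,96,117),rect(506.8,-393.3,.095,110,96,131)]; q=proj(p,P); print(q.min(0),q.max(0))
E
```

```text
(np.float32(64.66461), 502, -400) [ 502.563483   -399.42396444]
406 443 202 225
[404.6118392  201.77030113] [442.23356323 226.80432053]
```

Request:
move_arm(
  commands=[
    [[-0.1,-0.1,-0.1],0,-1],
    [[0,0,-0.25],0,-1],
    [[0,0,-0.4],0,-1],
    [[0,0,-0.5],0,-1],
    [[0,0,-0.5],0,-1],
    [[0,0,-0.4],0,-1],
    [[0,0,-0.3],0,-1],
    [[0,0,-0.25],0,-1],
    [[0,0,-0.2],0,-1],
    [[0,0,-0.15],0,-1],
    [[0,0,-0.07],0,-1],
    [[0,0,0],0,-1],
    [[0,0,0],0,-1],
  ],
)

```text
t: 18.85
eef_pos: [504.7, -396.8, 321.4]
tcp_rot: [3.141, -0.0, 0.095]
ft_force: [0.4, -0.2, -5.4]
opening: 0.211
grip_force: 30.0
```

Request:
move_arm(
  commands=[
    [[0,0,-0.033],0,-1],
    [[0,0,-0.033],0,-1],
    [[0,0,0],0,-1],
  ],
)

```text
t: 19.1
eef_pos: [504.6, -396.8, 319.2]
tcp_rot: [3.141, -0.0, 0.095]
ft_force: [0.9, -0.1, -5.8]
opening: 0.21
grip_force: 30.0
```

Request:
move_arm(
  commands=[
    [[0,0,-0.033],0,-1],
    [[0,0,-0.033],0,-1],
    [[0,0,0],0,-1],
  ],
)

```text
t: 19.35
eef_pos: [504.7, -396.8, 317.2]
tcp_rot: [3.141, -0.0, 0.095]
ft_force: [0.3, 0.1, -4.6]
opening: 0.214
grip_force: 30.0
```

Request:
move_arm(
  commands=[
    [[0,0,-0.033],0,-1],
    [[0,0,-0.033],0,-1],
    [[0,0,0],0,-1],
  ],
)

```text
t: 19.6
eef_pos: [504.7, -396.8, 315.2]
tcp_rot: [3.141, -0.0, 0.095]
ft_force: [0.2, 0.2, -2.1]
opening: 0.208
grip_force: 30.0
```

Request:
move_arm(
  commands=[
    [[0,0,-0.1],0,-1],
    [[0,0,-0.1],0,-1],
    [[0,0,-0.14],0,-1],
    [[0,0,0],0,-1],
    [[0,0,0],0,-1],
  ],
)

```text
t: 20.02
eef_pos: [504.6, -396.8, 304.5]
tcp_rot: [-3.141, 0.0, 0.095]
ft_force: [0.8, 0.4, -1.2]
opening: 0.212
grip_force: 30.0
```

Request:
move_arm(
  commands=[
    [[-0.1,-0.01,0],0,-1],
    [[-0.2,-0.02,0],0,-1],
    [[0,0,0],0,-1],
  ],
)

```text
t: 20.27
eef_pos: [494.7, -397.8, 305.0]
tcp_rot: [-3.141, 0.0, 0.094]
ft_force: [0.2, -0.2, -2.0]
opening: 0.208
grip_force: 30.0
```

Request:
move_arm(
  commands=[
    [[-0.2,-0.02,0],0,-1],
    [[-0.3,-0.03,0],0,-1],
    [[-0.3,-0.03,0],0,-1],
    [[-0.2,-0.02,0],0,-1],
    [[0,0,0],0,-1],
  ],
)

```text
t: 20.68
eef_pos: [464.2, -400.9, 305.0]
tcp_rot: [-3.141, 0.0, 0.094]
ft_force: [-0.3, -0.6, -1.3]
opening: 0.209
grip_force: 30.0
```

Request:
move_arm(
  commands=[
    [[0,0,0.4],0,-1],
    [[0,0,0.8],0,-1],
    [[0,0,1],0,-1],
    [[0,0,1],0,-1],
    [[0,0,0.8],0,-1],
    [[-0.168,0.677,0],0.289,-1],
    [[-0.168,0.677,0],0.289,-1],
    [[-0.168,0.677,0],0.289,-1],
    [[-0.168,0.677,0],0.289,-1],
    [[-0.168,0.677,0],0.289,-1],
    [[-0.168,0.677,0],0.289,-1],
    [[-0.168,0.677,0],0.289,-1],
    [[-0.168,0.677,0],0.289,-1],
    [[-0.168,0.677,0],0.289,-1],
    [[-0.168,0.677,0],0.289,-1],
    [[0,0,0],0,-1],
    [[0,0,0],0,-1],
  ],
)

```text
t: 22.1
eef_pos: [415.2, -196.9, 426.0]
tcp_rot: [3.14, -0.001, 0.327]
ft_force: [-0.3, -0.4, -1.6]
opening: 0.209
grip_force: 30.0
```

```bash
python3 - <<'E'
from fit import *
p=read_camera('top'); s=env.state(); print(s['eef_pos'],s['tcp_rot'],s['ft_force'])
for d in cut_out('lid',p)[:3]: print(d['at'],d['confidence'],fit(p,d['region'],[500,-395,.1],110,96,34))
q=read_camera('scene'); save('back',cv2.resize(q['image'][170:300,300:460],None,fx=5,fy=4.6,interpolation=cv2.INTER_CUBIC))
E
```

```text
[ 415.4688055  -197.55421726  425.8060845 ] [ 3.14005878e+00 -1.05581517e-03  3.26239710e-01] [ 0.67663837 -1.30168827 -1.42129379]
[431.9, 199.7] 0.91 (array([ 5.05992e+02, -3.97739e+02,  1.29000e-01]), np.float64(0.202))
```

View pics/back.png

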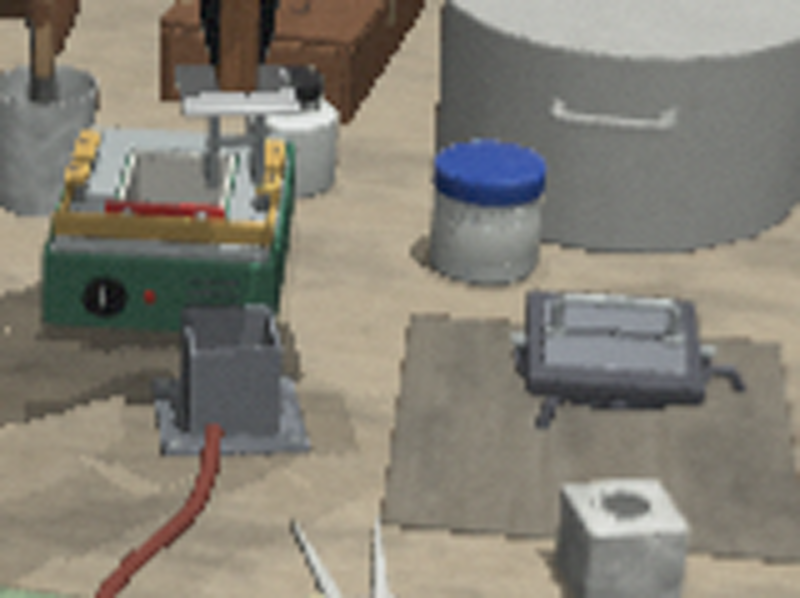

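The lid lies flat and centred on the trivet at crop (615,345). Now I'll lower the lifter into its holder.

Request:
move_arm(
  commands=[
    [[-0.055,-0.01,-0.3],0,-1],
    [[0,0,-0.7],0,-1],
    [[0,0,-0.8],0,-1],
    [[0,0,-0.8],0,-1],
    [[0,0,-0.7],0,-1],
    [[0,0,-0.6],0,-1],
    [[0,0,-0.4],0,-1],
    [[0,0,-0.2],0,-1],
    [[0,0,0],0,-1],
    [[0,0,0],0,-1],
  ],
)

```text
t: 23.08
eef_pos: [413.6, -198.2, 289.8]
tcp_rot: [-3.141, 0.0, 0.325]
ft_force: [-0.5, 0.1, -0.8]
opening: 0.209
grip_force: 30.0
```

Request:
move_arm(
  commands=[
    [[0,0,-0.15],0,-1],
    [[0,0,-0.1],0,-1],
    [[0,0,-0.1],0,-1],
    [[0,0,-0.05],0,-1],
    [[0,0,0],0,-1],
    [[0,0,0],0,-1],
  ],
)

```text
t: 23.58
eef_pos: [413.6, -197.9, 277.9]
tcp_rot: [3.142, 0.0, 0.326]
ft_force: [0.1, -0.4, -2.0]
opening: 0.21
grip_force: 30.0
```

Request:
move_arm(
  commands=[
    [[0,0,-0.033],0,-1],
    [[0,0,-0.033],0,-1],
    [[0,0,0],0,-1],
  ],
)

```text
t: 23.83
eef_pos: [413.5, -197.9, 275.8]
tcp_rot: [3.142, 0.0, 0.326]
ft_force: [-0.0, -0.4, -3.3]
opening: 0.21
grip_force: 30.0
```

Request:
move_arm(
  commands=[
    [[0,0,-0.033],0,-1],
    [[0,0,0],0,-1],
    [[0,0,0],0,-1],
  ],
)

```text
t: 24.08
eef_pos: [413.6, -197.9, 274.9]
tcp_rot: [3.142, 0.0, 0.326]
ft_force: [-0.2, -0.5, -1.8]
opening: 0.211
grip_force: 30.0
```

Request:
move_arm(
  commands=[
    [[0,0,-0.033],0,-1],
    [[0,0,0],0,-1],
  ],
)

```text
t: 24.25
eef_pos: [413.5, -197.8, 274.8]
tcp_rot: [3.141, -0.0, 0.326]
ft_force: [-2.9, 1.9, 16.2]
opening: 0.211
grip_force: 30.0
```

Request:
move_arm(
  commands=[
    [[0,0,0],0,-0.4],
    [[0,0,0],0,0],
    [[0,0,0],0,0.5],
    [[0,0,0],0,1],
    [[0,0,0],0,1],
    [[0,0,0],0,1],
    [[0,0,0],0,1],
    [[0,0,0],0,1],
    [[0,0,0],0,1],
    [[0,0,0],0,1],
    [[0,0,0],0,1],
  ],
)

```text
t: 25.17
eef_pos: [413.5, -197.9, 273.9]
tcp_rot: [3.142, 0.0, 0.326]
ft_force: [0.0, 0.0, -0.3]
opening: 0.927
grip_force: 0.0
```

Seated and released. I'll retract and check.

Request:
move_arm(
  commands=[
    [[0,0,0.4],0,1],
    [[0,0,0.8],0,1],
    [[0,0,1],0,1],
    [[0,0,1],0,1],
    [[0,0,1],0,1],
    [[0,0,0.8],0,1],
    [[-0.2,0.5,0],0,1],
    [[-0.2,1,0],0,1],
    [[-0.2,1,0],0,1],
    [[-0.2,1,0],0,1],
    [[-0.2,1,0],0,1],
    [[0,0.5,0],0,1],
    [[0,0,0],0,1],
    [[0,0,0],0,1],
    [[0,0,0],0,1],
  ],
)

```text
t: 26.42
eef_pos: [383.6, -48.1, 423.7]
tcp_rot: [3.142, 0.0, 0.326]
ft_force: [0.1, -0.2, -0.2]
opening: 1.0
grip_force: 0.0
```

```bash
python3 - <<'E'
from fit import *
s=env.state(); print(s['eef_pos'],s['t'])
p=read_camera('top'); q=read_camera('scene')
for d in cut_out('lid',p)[:2]: print('lid',d['at'],fit(p,d['region'],[500,-395,.1],110,96,34))
for d in cut_out('lifter',p)[:4]:
    if np.hypot(d['at'][0]-370,d['at'][1]-229)<10: print('lifter',d['at'],fit(p,d['region'],[414,-197,.3],64,60,67))
a=cv2.resize(p['image'][150:260,320:460],None,fx=2.85,fy=2.85,interpolation=cv2.INTER_CUBIC)
b=cv2.resize(q['image'][190:310,310:460],None,fx=2.66,fy=2.66,interpolation=cv2.INTER_CUBIC)
c=np.zeros((330,800,3),np.uint8); c[:min(330,a.shape[0]),:a.shape[1]]=a[:330]; c[:b.shape[0],400:400+b.shape[1]]=b; save('end',c)
E
```

```text
[383.58489112 -48.11660732 423.65470241] 26.4167
lid [432.1, 199.8] (array([ 5.06402e+02, -3.97870e+02,  1.18000e-01]), np.float64(0.043))
lifter [369.1, 229.6] (array([ 4.13532e+02, -1.94507e+02,  3.07000e-01]), np.float64(0.059))
```

View pics/end.png

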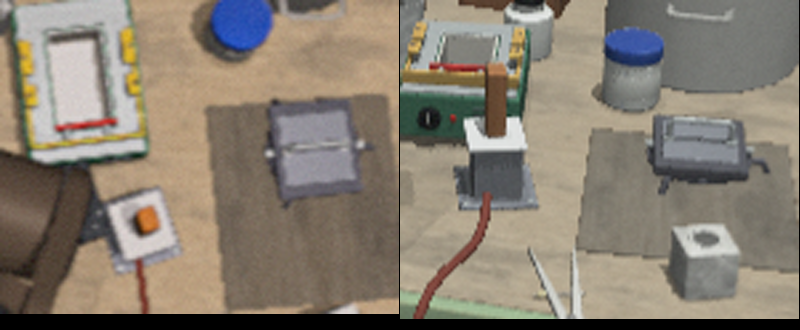

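The lid is flat on the trivet at (315,150) and the lifter is upright in its holder at (145,225). I'm handing in.

```bash
python3 -c "
from cell import env
print(env.job_done())"
```

```text
the job is handed in; nothing more can be done
None
```

I handed the job in at about 26 s of arm time, with the lid flat and centred on the trivet (about 3 mm off by camera) and the lifter let go upright in its holder; no verdict came back.

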